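# Level the sprung plate shelf with a spirit level

## Robot

A 6-joint arm with a two-finger parallel gripper is mounted at the origin on the work surface. World frame = base frame: x ahead of the robot, y to its left, z up, the work surface at z = 0. Lengths are in m, angles in rad, forces in N, time in s.
With the tool pointing down it reaches from about 0.225 to 0.725 m from the base axis. Payload 3.1 kg.
Tool frame: the origin (TCP) lies at the very end of the fingers, on their centre line; the grasp point (between the pads) lies 19 mm behind it (hold_point_z is the distance from the TCP to the grasp point, in m); z points along the fingers, y is the line along which they close (so a half turn about z gives the same grasp; the last joint's range is limited). The gripper opens to 85 mm and grips with 20 to 120 N. Pads are 22 mm wide; open, the fingers measure 114 mm over their backs; the gripper's body (76 mm by 85 mm) begins 54 mm behind the grasp point. The pads swing forward as they close: fully open they stand 13 mm farther back than shut.
Start: joints at [-1.357, 0.048, 0.099, 1.622, 0, 1.443], TCP at [0.176, -0.495, 0.231] pointing down, gripper open.
Joint ranges: [-2.91, 2.91], [-0.99, 1.94], [-1.21, 1.42], [-2.12, 2.29], [-1.49, 1.47], [-3.14, 3.14]. Speed limits (rad/s): [2.79, 2.79, 3.14, 3.14, 3.14, 3.14].

## Interface

Orientations are given as a unit quaternion [x, y, z, w].
In Python, from workcell import read_state, grab_frame, camera_model, finish_job, find_in, pinpoint, hold_point_z gives the robot as it stands. The module is installed in compiled form; this text tells all that it offers.
- The arm moves only by the tool move_arm, never from a script. Its arguments are lists of equal length, an entry for each row: "hand": the opening, from -1 (shut) to 1 (fully open); "translation": the shift along the tool's x, y, z in cm, a list of three; "twist": the turn, a rotation vector about the tool's x, y, z in degrees, a list of three. In form: {"hand": [hand, ...], "translation": [[x, y, z], ...], "twist": [[ax, ay, az], ...]}. A call has exactly 8 rows; each row is the pose to reach, as a shift and turn from the pose commanded when the call began, along the tool's axes at that moment; what a row does not reach only later rows make up. A row lasts 1/10 s, in which the tool goes at most 50 mm and 8.59 degrees, less where a joint would pass 70% of its speed; a pose out of reach is approached as far as the arm can. A call with a gripper value outside its range is refused whole. The fingers move at their own pace and stop on an object; the grip force is fixed at half the most. Time passes only in rows, so rows that repeat a pose let the fingers close, or fill a call up. It gives the time, the measured TCP pose, the force, the opening and the grip force at its end, in the units of the state.
- read_state(): the state, without advancing time (a new reading comes with each control period).
- grab_frame(name): name is "scene" or "top"; returns (picture, depth): 400x640x3 uint8, blue, green, red; 400x640 float32, m along the optical axis (not along the pixel's ray), 0 where there is no reading.
- camera_model(name): a dict with "fx", "fy", "cx", "cy" (pixels), "R" (3x3) and "t" (3): a world point X has camera coordinates R X + t. Camera axes: x right, y down, z forward; pixel columns grow to the right and rows downward; lengths in m; the calibration is good to about 2 mm. A picture is of the moment at which its call begins. camera_model takes no time and is no camera call.
- finish_job(): hands the job in; it is judged then, once.
Trained networks look in the newest picture that a camera, given by its name, has taken for a name from the list of things; names that differ only in an ending like _2 or _b are one class to them, and where a whole thing is asked for, a point or a joint stands for the part that bears it (a point fixed in the world has none). Each returns a list of dicts, best first, with "p" (0 to 1); they miss things now and then, are a little off and sometimes report something else, mostly with a low value. They report only what shows in the picture. A call takes as long as a camera call. They do not tell look-alikes from the thing itself.
- find_in(camera, thing): "position" ([x, y, z] in m, in world coordinates, good to about 4 mm: the middle of the surface that is visible of it).
- pinpoint(camera, thing): "position" ([x, y, z] in m, in world coordinates, good to about 4 mm: a listed point, or the origin of a listed thing).
The state is a dict: "clock": time; "joint_pos": joint angles; "joint_vel": joint speeds; "tau": joint torques, N m; "position": TCP position; "tool_rot": TCP orientation; "wrist_force": force on the tool from outside, world axes, zero at the start; "ft_torque": the same for the moment, N m; "finger_gap": finger opening in m; "gripper_force": force on a finger pad.
Only numpy, scipy, OpenCV 4.12 (cv2) and the standard library are available. Lean on these libraries where they do the work, as an engineer would, in place of code of your own. Each camera call takes 0.05 s, during which the arm holds its last target. There are 200 camera calls.

## Task

Lift the mustard spirit level up off its two hooks and lay it, vial up, lengthwise on the dark blue strip of the small plate shelf, and let go of it. Then take the shelf's red levelling knob and turn it until, with the knob pressed down so that the foot bears firmly on its stone pad, the bubble stands between the two black lines. The program finishes while still holding the knob and pressing it down with the bubble centred, the glass tumbler and the serving spoon left where they were.

Things in the scene. Friction and masses are not known exactly. Their poses are not given: they have to be found in the camera images.
- level: Loose mustard spirit level, 280 g: body 150 long (x), 28 wide (y), 38 high; origin under its middle; vial in its top. At each end a wire loop (wire 6, hole 18 mm; centre 89 mm out, 28 mm above the underside), 208 mm over all. Starts hung with the loops over two hooks. Grip it across its width at the middle from above. Symmetric but for the sign of the bubble.
- bubble (a joint): White 12 mm bubble in the green vial: offset in m along the level's own +x from the middle, range +-0.022. It floats to the higher end, about 0.55 mm per mrad of slope, and takes 1.5 s to settle. Between the two black lines (21 mm apart) means within about +-0.004.
- hook_stand: Fixed wooden base, 240 (x) by 130 mm; origin at the table surface midway between two 7 mm wire hooks at x = +-89 mm. Posts at y = -65 mm; arms run to y = 18 mm at 100 mm height, each with an upturned tip at y = 0 ending 117 mm above the table. The level hangs along x, underside at 75 mm, and comes free once raised some 20 mm.
- shelf_base: Fixed steel base of the plate shelf, 360 (x) by 120 mm; origin at the table surface in its middle; +x points to the foot end. The deck's hinge line runs along y at x = -170 mm, 70 mm above the table. It stands left or right of the hook stand.
- seat (a point): Middle of the blue strip (220 by 50 mm) on the aluminium deck (340 by 130), 125 mm from the hinge line, 76 mm above the table if level; x along the strip to the knob, z square to the deck. A spring lifts the knob end to a stop 0.045 rad (14 mm) above level when nobody presses. At the knob 2 to 5 N sink it until its foot meets the pad; about 10 N in all bears firmly.
- foot_knob: Red wing knob on the deck, 310 mm from the hinge line; origin on its axis under a black flange (60 across, 6 thick), 86 mm above the table if level. On the flange a bar 46 long (x), 14 thick (y), 28 tall. Grip the bar across y from above, fingertips just over the flange. Clockwise from above lengthens the foot and raises this end. Its friction holds it where left.
- foot: Round rubber foot, 24 mm across, under the knob; origin at its lowest point. A knob turn moves it 8 mm per rad: 14 mm of bubble per rad (0.07 rad per mm). It starts too short, by 0.4 to 1.4 rad of turn. Turned while pressed, the knob must be let rise; it is easier to let the deck up, turn, and press again.
- foot_pad: Fixed pale stone pad on the table under the foot, 60 by 70 mm; its top is 9 to 11 mm above the table.
- tumbler: Glass tumbler, 72 mm across, 110 high, bystander; origin under its centre.
- spoon: Steel serving spoon, 240 mm long, lying, bystander.
Things that resemble listed ones, but are neither listed nor needed, are in the scene too. Of the things like the foot_pad, leave any that is purple; of the rest the larger one is meant.

How it is judged:
By the outcome, as a careful person would: the job done as asked, in the order asked, and still so for the second after the job is handed in, while the arm keeps its last pose, push and grip.
It also fails if it takes over 67 s, if anything falls off the work surface, if the arm or the gripper's body presses on something with over 40 N, if the wrist force passes 120 N, or if a joint passes its speed limit or range.

## Working session

There is one attempt and no reset: what is moved stays moved. The work goes in short steps, Python scripts to look and compute and a tool call to move; the robot and the scene stay as the last step left them, time stands still between calls to the robot, and variables do not carry over. Pictures are saved under pics/ and viewed, at most 10 in all, crops included, and the job is handed in when it is done.

Besides the shell and the picture viewer there is one more tool, called after "Call:" as name(argument=value, ...), one argument or row to a line, values as JSON. move_arm: Moves the arm, as the interface text tells. Its arguments: {"type":"object","properties":{"hand":{"type":"array"},"translation":{"type":"array"},"twist":{"type":"array"}},"required":["hand","translation","twist"]}

```bash
mkdir -p pics; cat > h.py <<'E'
import numpy as np, cv2
from workcell import *
from scipy.spatial.transform import Rotation as Ro
def world(cam,d,u,v):
    m=camera_model(cam);z=d[int(v),int(u)]
    c=np.array([(u-m["cx"])/m["fx"]*z,(v-m["cy"])/m["fy"]*z,z])
    return np.array(m["R"]).T@(c-np.array(m["t"]))
def cloud(cam,d):
    m=camera_model(cam);v,u=np.mgrid[:d.shape[0],:d.shape[1]]
    c=np.stack([(u-m["cx"])/m["fx"]*d,(v-m["cy"])/m["fy"]*d,d],-1)
    return (c-np.array(m["t"]))@np.array(m["R"])
def tool(p,yaw=None):
    "shift in tool axes cm to world TCP p"
    s=read_state();R=Ro.from_quat(s["tool_rot"])
    return R.inv().apply(np.array(p)-s["position"])*100
E
python3 - <<'E'
from h import *
for c in("scene","top"):
    p,d=grab_frame(c);cv2.imwrite(f"pics/{c}0.png",p)
    for t in("level","hook_stand","shelf_base","seat","foot_knob","foot_pad","tumbler","spoon","bubble"):
        print(c,t,[(np.round(x["position"],3).tolist(),round(x["p"],2)) for x in pinpoint(c,t)][:3])
s=read_state();print(s["clock"],s["position"],s["tool_rot"],s["wrist_force"],hold_point_z)
print(Ro.from_quat(s["tool_rot"]).as_matrix().round(3))
E
```

```text
scene level [([0.493, 0.182, 0.074], 0.72)]
scene hook_stand [([0.494, 0.187, -0.003], 0.95)]
scene shelf_base [([0.529, -0.242, -0.002], 0.8)]
scene seat [([0.529, -0.286, 0.084], 0.86), ([0.53, -0.104, 0.102], 0.37), ([0.528, -0.242, -0.001], 0.3)]
scene foot_knob [([0.534, -0.106, 0.099], 0.78), ([0.535, -0.103, 0.001], 0.45)]
scene foot_pad [([0.533, -0.101, 0.001], 0.88), ([0.382, -0.01, -0.0], 0.78)]
scene tumbler [([0.736, 0.03, 0.001], 0.77)]
scene spoon [([0.722, -0.202, 0.002], 0.83), ([0.527, -0.286, 0.085], 0.73)]Traceback (most recent call last):
  File "<stdin>", line 5, in <module>
ValueError: it knows: foot, foot_knob, foot_pad, hook_stand, level, seat, shelf_base, spoon, tumbler
```

```bash
python3 - <<'E'
from h import *
for c in("top",):
    p,d=grab_frame(c);cv2.imwrite(f"pics/{c}0.png",p)
    for t in("level","hook_stand","shelf_base","seat","foot_knob","foot_pad","tumbler","spoon"):
        print(c,t,[(np.round(x["position"],3).tolist(),round(x["p"],2)) for x in pinpoint(c,t)][:3])
    W=cloud(c,d);hsv=cv2.cvtColor(p,cv2.COLOR_BGR2HSV);np.savez("top0.npz",W=W,p=p)
s=read_state();print(s["clock"],s["position"],s["tool_rot"],s["wrist_force"],hold_point_z)
print(Ro.from_quat(s["tool_rot"]).as_matrix().round(3))
m=camera_model("top");print(-np.array(m["R"]).T@m["t"],m["fx"]);m=camera_model("scene");print(-np.array(m["R"]).T@m["t"],m["fx"])
E
```

```text
top level [([0.496, 0.186, 0.075], 0.92)]
top hook_stand [([0.493, 0.186, 0.003], 0.59)]
top shelf_base [([0.527, -0.245, 0.001], 0.69), ([0.531, -0.104, 0.102], 0.69)]
top seat [([0.528, -0.287, 0.08], 0.75)]
top foot_knob [([0.529, -0.105, 0.105], 0.61), ([0.493, 0.182, 0.001], 0.55)]
top foot_pad [([0.381, -0.018, -0.004], 0.98)]
top tumbler [([0.73, 0.028, 0.003], 0.56)]
top spoon [([0.722, -0.197, 0.001], 0.58)]
0.9 [ 0.17595794 -0.49463326  0.23133698] [9.85431933e-01 1.70070293e-01 1.17730199e-05 2.40662704e-05] [-0.77726986  0.07455397 -0.27062038] 0.0187
[[ 0.942  0.335  0.   ]
 [ 0.335 -0.942 -0.   ]
 [ 0.     0.    -1.   ]]
[0.35221445 0.01975212 1.09055449] 513.4731581454391
[1.15951337 0.38293699 0.58628497] 396.2962926320393
```

View pics/scene0.png

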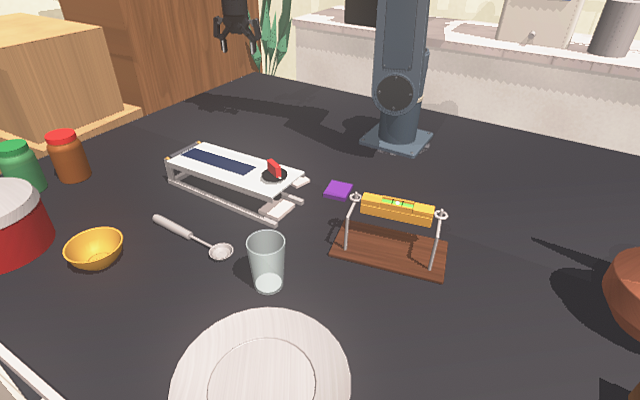

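View pics/top0.png

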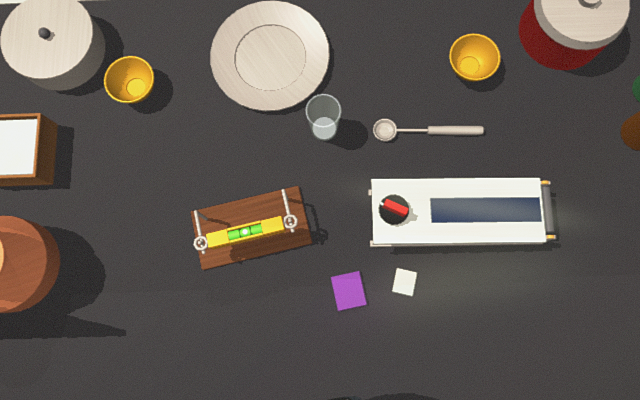

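The level hangs at top-view pixel (245,231), and its yaw differs from the shelf's. The blue strip is at (486,210), with the red knob at (394,209). The purple decoy is at (349,291) and a small pale decoy at (404,282). I'll get the axes by colour.

```bash
cat >> h.py <<'E'
def blob(p,W,lo,hi,box):
    hsv=cv2.cvtColor(p,cv2.COLOR_BGR2HSV);m=cv2.inRange(hsv,lo,hi)>0
    M=np.zeros_like(m);M[box[1]:box[3],box[0]:box[2]]=1;m&=M
    P=W[m];P=P[np.isfinite(P).all(1)&(P[:,2]>.03)&(P[:,2]<.2)]
    r=cv2.minAreaRect((P[:,:2]*1000).astype(np.float32))
    c=P.mean(0);e=np.linalg.svd(P[:,:2]-c[:2],full_matrices=0)[2][0]
    a=np.degrees(np.arctan2(e[1],e[0]))%180
    return len(P),c.round(4),"zmed",np.median(P[:,2]).round(4),"yaw",a.round(1),"rect",np.round(r[0],1),np.round(r[1],1),round(r[2],1)
E
python3 - <<'E'
from h import *
D=np.load("top0.npz");p,W=D["p"],D["W"]
print("level",blob(p,W,(20,150,120),(33,255,255),(190,200,310,260)))
print("red",blob(p,W,(0,150,80),(8,255,255),(370,185,420,235)))
print("flange",blob(p,W,(0,0,0),(180,255,60),(374,185,412,235)))
print("blue",blob(p,W,(100,80,20),(125,255,140),(428,190,543,230)))
print("white",blob(p,W,(0,0,150),(180,60,255),(366,175,548,248)))
for uv in((440,190),(520,190),(440,235),(520,235),(394,235),(396,208)): print(uv,world.__name__,W[uv[1],uv[0]].round(4))
s=read_state();print(s["clock"])
E
```

```text
level (821, array([0.4952, 0.1856, 0.112 ]), 'zmed', np.float64(0.1126), 'yaw', np.float64(102.1), 'rect', array([496. , 185.7]), array([ 28.9, 149.1]), 12.0)
red (242, array([ 0.5296, -0.1039,  0.1301]), 'zmed', np.float64(0.1331), 'yaw', np.float64(64.2), 'rect', array([ 530.7, -105.6]), array([48.6, 14.9]), 62.6)
flange (224, array([ 0.5164, -0.0977,  0.1065]), 'zmed', np.float64(0.1064), 'yaw', np.float64(64.6), 'rect', array([521.2, -98.2]), array([54.3, 32.8]), 57.0)
blue (240, array([ 0.5222, -0.2626,  0.0839]), 'zmed', np.float64(0.085), 'yaw', np.float64(100.9), 'rect', array([ 524.8, -288.7]), array([ 32.7, 218.9]), 9.1)
white (7787, array([ 0.5274, -0.2244,  0.0847]), 'zmed', np.float64(0.085), 'yaw', np.float64(89.3), 'rect', array([ 529.8, -239.1]), array([354.1, 131.3]), 89.1)
(440, 190) world [ 0.5702 -0.2008  0.0859]
(520, 190) world [ 0.5664 -0.3614  0.079 ]
(440, 235) world [ 0.4801 -0.1943  0.0852]
(520, 235) world [ 0.4759 -0.3517  0.0797]
(394, 235) world [ 0.4822 -0.1037  0.0904]
(396, 208) world [ 0.5282 -0.1054  0.1312]
0.9
```

Call:
move_arm(
  hand=[1, 1, 1, 1, 1, 1, 1, 1],
  translation=[
    [3.5, -3.5, 0],
    [7, -7, 0],
    [10.5, -10.5, 0],
    [14, -14, 0],
    [17.5, -17.5, 0],
    [21, -21, 0],
    [24.5, -24.5, 0],
    [28, -28, 0],
  ],
  twist=[
    [0, 0, -8],
    [0, 0, -16],
    [0, 0, -24],
    [0, 0, -32],
    [0, 0, -40],
    [0, 0, -48],
    [0, 0, -56],
    [0, 0, -64],
  ],
)

```text
clock: 1.7
position: [0.3464, -0.1352, 0.2317]
tool_rot: [0.744, 0.668, 0.0, 0.001]
wrist_force: [1.0, 0.1, 0.3]
finger_gap: 0.0856
gripper_force: 0.0
```

```bash
cat >> h.py <<'E'
def go(p,yawx,tilt=None):
    "shift cm / twist deg from now to a tool-down pose at p with tool x at yawx deg"
    s=read_state();R=Ro.from_quat(s["tool_rot"]);y=np.radians(yawx)
    T=Ro.from_matrix(np.array([[np.cos(y),np.sin(y),0],[np.sin(y),-np.cos(y),0],[0,0,-1.]]).T.T)
    if tilt is not None: T=Ro.from_rotvec(tilt)*T
    print("clock",round(s["clock"],2),"pos",s["position"].round(4) if hasattr(s["position"],"round") else s["position"],"F",np.round(s["wrist_force"],1),"gap",round(s["finger_gap"],4),"j6",round(s["joint_pos"][5],2))
    print("shift",(R.inv().apply(np.array(p)-s["position"])*100).round(2),"twist",np.degrees((R.inv()*T).as_rotvec()).round(1))
E
python3 - <<'E'
from h import *
go([.4955,.186,.18],102.1)
D=np.load("top0.npz");p,W=D["p"],D["W"]
q=p[210,470:500:10];print(q,cv2.cvtColor(q[None],cv2.COLOR_BGR2HSV))
print("blue",blob(p,W,(95,60,20),(135,255,160),(426,190,546,230)))
m=(p[:,:,0].astype(int)<130);m[:195]=0;m[226:]=0;m[:,:426]=0;m[:,541:]=0
P=W[m];print(m.sum(),cv2.minAreaRect((P[:,:2]*1000).astype(np.float32)))
E
```

```text
clock 1.7 pos [ 0.3464 -0.1352  0.2317] F [1.  0.1 0.3] gap 0.0856 j6 1.12
shift [33.54 11.39  5.16] twist [  0.1   0.1 -18.2]
[[115 105 100]
 [118 112 105]
 [120 111 107]] [[[110  33 115]
  [104  28 118]
  [111  28 120]]]
blue (570, array([ 0.5234, -0.2777,  0.0831]), 'zmed', np.float64(0.0838), 'yaw', np.float64(98.5), 'rect', array([ 528.6, -288.3]), array([215.9,  46.2]), 89.6)
2575 ((486.73260498046875, -174.63656616210938), (118.25183868408203, 457.7608947753906), 20.19908905029297)
```

Call:
move_arm(
  hand=[1, 1, 1, 1, 1, 1, 1, 1],
  translation=[
    [4.2, 1.4, 0],
    [8.4, 2.8, 0],
    [12.6, 4.2, 0.5],
    [16.8, 5.7, 1],
    [21, 7.1, 2],
    [25.2, 8.6, 3],
    [29.4, 10, 4],
    [33.5, 11.4, 5.2],
  ],
  twist=[
    [0, 0, -3],
    [0, 0, -6],
    [0, 0, -9],
    [0, 0, -12],
    [0, 0, -15],
    [0, 0, -18.2],
    [0, 0, -18.2],
    [0, 0, -18.2],
  ],
)

```text
clock: 2.5
position: [0.4974, 0.1853, 0.1793]
tool_rot: [0.631, 0.776, 0.0, 0.0]
wrist_force: [1.6, -0.2, 0.4]
finger_gap: 0.0852
gripper_force: 0.0
```

```bash
python3 - <<'E'
from h import *
go([.4955,.186,.082],102.1)
E
```

```text
clock 2.5 pos [0.4974 0.1853 0.1793] F [ 1.6 -0.2  0.4] gap 0.0852 j6 1.59
shift [ 0.11 -0.18  9.73] twist [ 0.1  0.  -0.3]
```

Call:
move_arm(
  hand=[1, 1, 1, 1, 1, 1, 1, 1],
  translation=[
    [0.1, -0.2, 3],
    [0.1, -0.2, 6],
    [0.1, -0.2, 8],
    [0.1, -0.2, 9],
    [0.1, -0.2, 10],
    [0.1, -0.2, 10],
    [0.1, -0.2, 10],
    [0.1, -0.2, 10],
  ],
  twist=[
    [0, 0, -0.3],
    [0, 0, -0.3],
    [0, 0, -0.3],
    [0, 0, -0.3],
    [0, 0, -0.3],
    [0, 0, -0.3],
    [0, 0, -0.3],
    [0, 0, -0.3],
  ],
)

```text
clock: 3.3
position: [0.4956, 0.1839, 0.0809]
tool_rot: [0.629, 0.778, 0.001, 0.001]
wrist_force: [0.3, -0.1, -1.1]
finger_gap: 0.0857
gripper_force: 0.0
```

Call:
move_arm(
  hand=[-1, -1, -1, -1, -1, -1, -1, -1],
  translation=[
    [0, 0, 0],
    [0, 0, 0],
    [0, 0, 0],
    [0, 0, 0],
    [0, 0, 0],
    [0, 0, 0],
    [0, 0, 0],
    [0, 0, 0],
  ],
  twist=[
    [0, 0, 0],
    [0, 0, 0],
    [0, 0, 0],
    [0, 0, 0],
    [0, 0, 0],
    [0, 0, 0],
    [0, 0, 0],
    [0, 0, 0],
  ],
)

```text
clock: 4.1
position: [0.4947, 0.1838, 0.0797]
tool_rot: [0.629, 0.778, 0.0, 0.0]
wrist_force: [-0.1, -0.2, 4.0]
finger_gap: 0.0274
gripper_force: 60.0
```

Call:
move_arm(
  hand=[-1, -1, -1, -1, -1, -1, -1, -1],
  translation=[
    [0, 0, -0.7],
    [0, 0, -1.5],
    [0, 0, -3],
    [0, 0, -5],
    [0, 0, -7],
    [0, 0, -9],
    [0, 0, -11],
    [0, 0, -12],
  ],
  twist=[
    [0, 0, 0],
    [0, 0, 0],
    [0, 0, 0],
    [0, 0, 0],
    [0, 0, 0],
    [0, 0, 0],
    [0, 0, 0],
    [0, 0, 0],
  ],
)

```text
clock: 4.9
position: [0.4955, 0.184, 0.2025]
tool_rot: [0.629, 0.778, 0.002, 0.001]
wrist_force: [0.2, -0.2, -2.8]
finger_gap: 0.0273
gripper_force: 59.4
```

```bash
python3 - <<'E'
from h import *
go([.5285,-.288,.2],89.3)
p,d=grab_frame("top");W=cloud("top",d)
print("level",blob(p,W+[0,0,-.12],(20,150,120),(33,255,255),(150,150,330,300)))
r=p[140:300,120:360];cv2.imwrite("pics/lift.png",cv2.resize(r,None,fx=3,fy=3))
print([ (np.round(x["position"],3),round(x["p"],2)) for x in pinpoint("top","level")])
E
```

```text
clock 4.9 pos [0.4955 0.184  0.2025] F [ 0.2 -0.2 -2.8] gap 0.0273 j6 1.59
shift [-46.85  -6.66   0.22] twist [ 0.2 -0.  12.8]
level (92, array([0.507 , 0.134 , 0.1114]), 'zmed', np.float64(0.1151), 'yaw', np.float64(127.2), 'rect', array([504.5, 142.2]), array([27.1, 60.1]), 12.4)
[(array([0.498, 0.189, 0.199]), 0.77)]
```

View pics/lift.png

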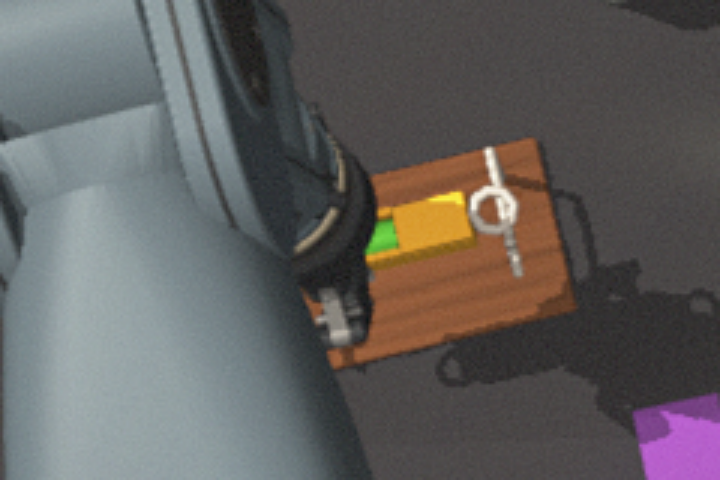

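Call:
move_arm(
  hand=[-1, -1, -1, -1, -1, -1, -1, -1],
  translation=[
    [-3, -0.4, 0],
    [-7.5, -1.1, 0],
    [-12.5, -1.8, 0],
    [-17.5, -2.5, 0],
    [-22.5, -3.2, 0],
    [-27.5, -3.9, 0],
    [-32.5, -4.6, 0],
    [-37.5, -5.3, 0],
  ],
  twist=[
    [0, 0, 1.6],
    [0, 0, 3.2],
    [0, 0, 4.8],
    [0, 0, 6.4],
    [0, 0, 8],
    [0, 0, 9.6],
    [0, 0, 11.2],
    [0, 0, 12.8],
  ],
)

```text
clock: 5.8
position: [0.5201, -0.1928, 0.1979]
tool_rot: [0.712, 0.702, -0.0, -0.001]
wrist_force: [1.3, 1.3, -3.0]
finger_gap: 0.027
gripper_force: 59.6
```

```bash
python3 - <<'E'
from h import *
go([.5285,-.290,.13],89.3,[0.043,0,0])
E
```

```text
clock 5.8 pos [ 0.5201 -0.1928  0.1979] F [ 1.3  1.3 -3. ] gap 0.027 j6 1.11
shift [-9.72  0.98  6.77] twist [-0.1  2.4 -0.1]
```

Call:
move_arm(
  hand=[-1, -1, -1, -1, -1, -1, -1, -1],
  translation=[
    [-4, 0.5, 0],
    [-7.5, 0.8, 0],
    [-9.7, 1, 1.5],
    [-9.7, 1, 4],
    [-9.7, 1, 6],
    [-9.7, 1, 6.8],
    [-9.7, 1, 6.8],
    [-9.7, 1, 6.8],
  ],
  twist=[
    [0, 1, 0],
    [0, 2, 0],
    [0, 2.4, 0],
    [0, 2.4, 0],
    [0, 2.4, 0],
    [0, 2.4, 0],
    [0, 2.4, 0],
    [0, 2.4, 0],
  ],
)

```text
clock: 6.6
position: [0.5298, -0.288, 0.1317]
tool_rot: [0.711, 0.703, 0.015, -0.015]
wrist_force: [-0.2, -0.5, -3.5]
finger_gap: 0.0271
gripper_force: 59.6
```

```bash
python3 - <<'E'
from h import *
go([.5285,-.290,.096],89.3,[0.043,0,0])
for c in ("scene","top"):
    p,d=grab_frame(c);cv2.imwrite(f"pics/{c}1.png",p)
    print([ (np.round(x["position"],3),round(x["p"],2)) for x in pinpoint(c,"level")])
r=cv2.imread("pics/scene1.png")[110:260,140:360];cv2.imwrite("pics/s1.png",cv2.resize(r,None,fx=3,fy=3))
E
```

```text
clock 6.6 pos [ 0.5298 -0.288   0.1317] F [-0.2 -0.5 -3.5] gap 0.0271 j6 0.96
shift [-0.35 -0.13  3.55] twist [0.  0.1 0. ]
[(array([ 0.53 , -0.289,  0.129]), 0.63)]
[(array([ 0.535, -0.285,  0.131]), 0.67)]
```

View pics/s1.png

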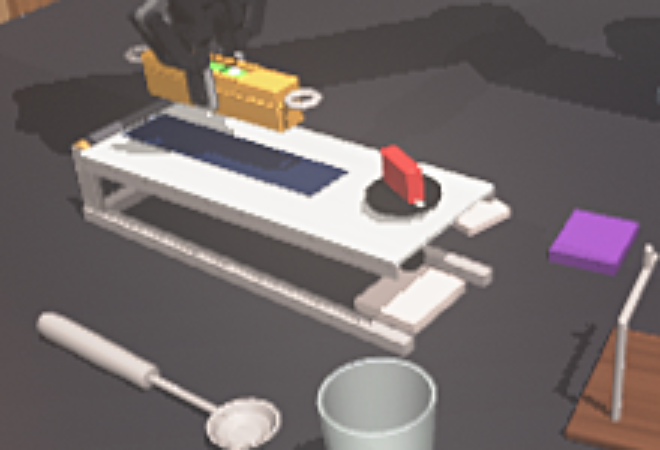

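The level is held above the blue strip (around pixel (240,150) in the crop) and parallel to it. Next I'll lower it until it touches.

Call:
move_arm(
  hand=[-1, -1, -1, -1, -1, -1, -1, -1],
  translation=[
    [-0.3, -0.1, 1.5],
    [-0.3, -0.1, 2.8],
    [-0.3, -0.1, 3.5],
    [-0.3, -0.1, 3.8],
    [-0.3, -0.1, 4],
    [-0.3, -0.1, 4.1],
    [-0.3, -0.1, 4.1],
    [-0.3, -0.1, 4.1],
  ],
  twist=[
    [0, 0, 0],
    [0, 0, 0],
    [0, 0, 0],
    [0, 0, 0],
    [0, 0, 0],
    [0, 0, 0],
    [0, 0, 0],
    [0, 0, 0],
  ],
)

```text
clock: 7.6
position: [0.5291, -0.2897, 0.0908]
tool_rot: [0.711, 0.703, 0.015, -0.014]
wrist_force: [0.1, 0.1, -2.8]
finger_gap: 0.0273
gripper_force: 59.6
```

Call:
move_arm(
  hand=[-1, -1, -1, -1, -1, -1, -1, -1],
  translation=[
    [0, 0, 0.1],
    [0, 0, 0.2],
    [0, 0, 0.3],
    [0, 0, 0.35],
    [0, 0, 0.4],
    [0, 0, 0.4],
    [0, 0, 0.4],
    [0, 0, 0.4],
  ],
  twist=[
    [0, 0, 0],
    [0, 0, 0],
    [0, 0, 0],
    [0, 0, 0],
    [0, 0, 0],
    [0, 0, 0],
    [0, 0, 0],
    [0, 0, 0],
  ],
)

```text
clock: 8.4
position: [0.5287, -0.2894, 0.0866]
tool_rot: [0.711, 0.703, 0.015, -0.015]
wrist_force: [-1.3, 0.4, 0.2]
finger_gap: 0.0273
gripper_force: 59.9
```

Call:
move_arm(
  hand=[-1, -1, -1, 0.1, 0.1, 0.1, 0.1, 0.1],
  translation=[
    [0, 0, 0.1],
    [0, 0, 0.1],
    [0, 0, 0.1],
    [0, 0, 0.1],
    [0, 0, 0.1],
    [0, 0, 0.1],
    [0, 0, 0.1],
    [0, 0, 0.1],
  ],
  twist=[
    [0, 0, 0],
    [0, 0, 0],
    [0, 0, 0],
    [0, 0, 0],
    [0, 0, 0],
    [0, 0, 0],
    [0, 0, 0],
    [0, 0, 0],
  ],
)

```text
clock: 9.2
position: [0.5287, -0.2893, 0.085]
tool_rot: [0.711, 0.703, 0.015, -0.015]
wrist_force: [1.2, 0.5, 0.7]
finger_gap: 0.047
gripper_force: 0.0
```

Call:
move_arm(
  hand=[0.3, 0.5, 0.7, 0.8, 0.8, 0.8, 0.8, 0.8],
  translation=[
    [0, 0, 0],
    [0, 0, 0],
    [0, 0, -0.5],
    [0, 0, -2],
    [0, 0, -4],
    [0, 0, -6],
    [0, 0, -8.5],
    [0, 0, -11],
  ],
  twist=[
    [0, 0, 0],
    [0, 0, 0],
    [0, 0, 0],
    [0, 0, 0],
    [0, 0, 0],
    [0, 0, 0],
    [0, 0, 0],
    [0, -2.4, 0],
  ],
)

```text
clock: 10.0
position: [0.5286, -0.2952, 0.1971]
tool_rot: [0.712, 0.702, -0.0, 0.001]
wrist_force: [0.9, -0.1, 0.6]
finger_gap: 0.077
gripper_force: 0.0
```

```bash
python3 - <<'E'
from h import *
go([.530,-.104,.18],63.5)
go([.530,-.104,.18],63.5-180)
for c in ("scene","top"):
    p,d=grab_frame(c);cv2.imwrite(f"pics/{c}2.png",p)
    print([ (np.round(x["position"],3),round(x["p"],2)) for x in pinpoint(c,"level")])
    print([ (np.round(x["position"],3),round(x["p"],2)) for x in pinpoint(c,"foot_knob")])
r=cv2.imread("pics/scene2.png")[110:260,140:360];cv2.imwrite("pics/s2.png",cv2.resize(r,None,fx=3,fy=3))
E
```

```text
clock 10.0 pos [ 0.5286 -0.2952  0.1971] F [ 0.9 -0.1  0.6] gap 0.077 j6 0.97
shift [19.12 -0.13  1.68] twist [ 0.1  0.1 25.7]
clock 10.0 pos [ 0.5286 -0.2952  0.1971] F [ 0.9 -0.1  0.6] gap 0.077 j6 0.97
shift [19.12 -0.13  1.68] twist [-1.000e-01  1.000e-01 -1.543e+02]
[(array([ 0.528, -0.292,  0.082]), 0.79)]
[(array([ 0.532, -0.108,  0.1  ]), 0.88), (array([ 0.724, -0.197,  0.002]), 0.35)]
[(array([ 0.531, -0.283,  0.08 ]), 0.78)]
[(array([ 0.529, -0.103,  0.104]), 0.71)]
```

View pics/s2.png

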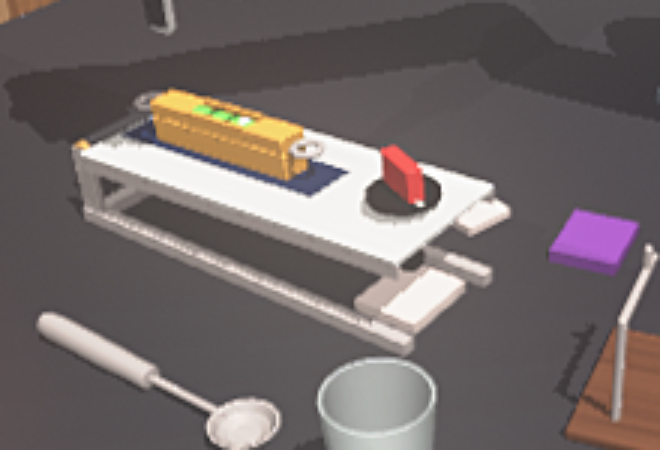

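Call:
move_arm(
  hand=[0.3, 0.3, 0.3, 0.3, 0.3, 0.3, 0.3, 0.3],
  translation=[
    [2, 0, 0],
    [4, 0, 0],
    [6, 0, 0],
    [8, 0, 0],
    [10, 0, 0],
    [12, 0, 0],
    [14, 0, 0],
    [16, 0, 0],
  ],
  twist=[
    [0, 0, -8.5],
    [0, 0, -17],
    [0, 0, -25.5],
    [0, 0, -34],
    [0, 0, -42.5],
    [0, 0, -51],
    [0, 0, -59.5],
    [0, 0, -68],
  ],
)

```text
clock: 11.1
position: [0.5296, -0.1329, 0.1932]
tool_rot: [0.194, 0.981, 0.0, -0.002]
wrist_force: [0.0, -1.0, 0.4]
finger_gap: 0.0556
gripper_force: 0.0
```

Call:
move_arm(
  hand=[0.3, 0.3, 0.3, 0.3, 0.3, 0.3, 0.3, 0.3],
  translation=[
    [0, 0, 0],
    [0, 0, 0],
    [0, 0, 0],
    [0, 0, 0],
    [0, 0, 0],
    [0, 0, 0],
    [0, 0, 0],
    [0, 0, 0],
  ],
  twist=[
    [0, 0, -8.5],
    [0, 0, -17],
    [0, 0, -25.5],
    [0, 0, -34],
    [0, 0, -42.5],
    [0, 0, -51],
    [0, 0, -59.5],
    [0, 0, -68],
  ],
)

```text
clock: 11.9
position: [0.5297, -0.1337, 0.1932]
tool_rot: [-0.388, 0.922, 0.001, -0.001]
wrist_force: [1.1, -0.5, 0.3]
finger_gap: 0.0554
gripper_force: 0.0
```

```bash
python3 - <<'E'
from h import *
go([.530,-.104,.15],63.5-180)
p,d=grab_frame("top");W=cloud("top",d);cv2.imwrite("pics/top3.png",p)
r=p[150:270,360:560];cv2.imwrite("pics/t3.png",cv2.resize(r,None,fx=4,fy=4))
print("level",blob(p,W,(20,150,120),(33,255,255),(400,170,560,260)))
print("green",blob(p,W,(40,100,60),(80,255,255),(400,170,560,260)))
print("red",blob(p,W,(0,150,80),(8,255,255),(370,185,420,235)))
E
```

```text
clock 11.9 pos [ 0.5297 -0.1337  0.1932] F [ 1.1 -0.5  0.3] gap 0.0554 j6 -1.17
shift [-2.15  2.04  4.33] twist [  0.2  -0.  -17.9]
level (202, array([ 0.5333, -0.3475,  0.116 ]), 'zmed', np.float64(0.1175), 'yaw', np.float64(119.2), 'rect', array([ 546.4, -374.8]), array([ 34.9, 107.1]), 28.1)h.py:21: RuntimeWarning: Mean of empty slice.
  c=P.mean(0);e=np.linalg.svd(P[:,:2]-c[:2],full_matrices=0)[2][0]
  ret = um.true_divide(
Traceback (most recent call last):
  File "h.py", line 21, in blob
    c=P.mean(0);e=np.linalg.svd(P[:,:2]-c[:2],full_matrices=0)[2][0]
                  ~~~~~~~~~~~~~~~~~~~~~~~~~~~~~~~~~~~~~~~~~~~~~~~^^^
IndexError: index 0 is out of bounds for axis 0 with size 0
```

View pics/t3.png

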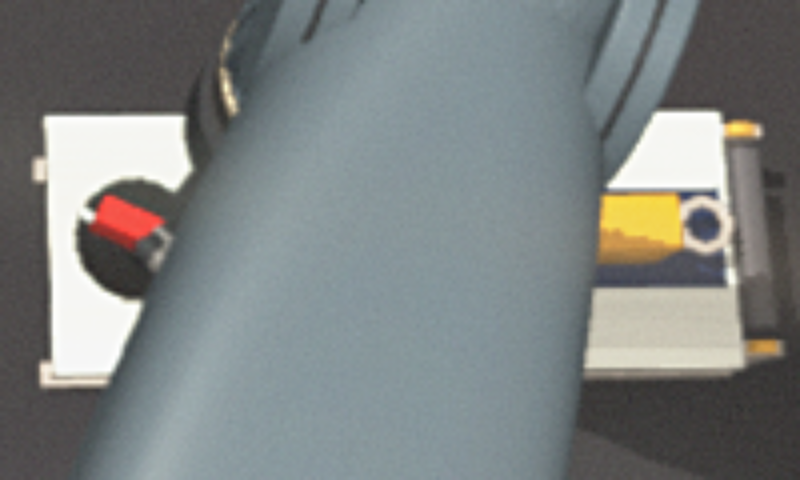

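Call:
move_arm(
  hand=[0.3, 0.3, 0.3, 0.3, 0.3, 0.3, 0.3, 0.3],
  translation=[
    [-1, 1, 0],
    [-2.1, 2, 0.5],
    [-2.1, 2, 1.5],
    [-2.1, 2, 3],
    [-2.1, 2, 4],
    [-2.1, 2, 4.3],
    [-2.1, 2, 4.3],
    [-2.1, 2, 4.3],
  ],
  twist=[
    [0, 0, -8],
    [0, 0, -16],
    [0, 0, -17.9],
    [0, 0, -17.9],
    [0, 0, -17.9],
    [0, 0, -17.9],
    [0, 0, -17.9],
    [0, 0, -17.9],
  ],
)

```text
clock: 12.75
position: [0.5313, -0.1052, 0.1523]
tool_rot: [-0.523, 0.852, -0.0, 0.0]
wrist_force: [0.8, 0.6, 1.1]
finger_gap: 0.0555
gripper_force: 0.0
```

```bash
python3 - <<'E'
from h import *
go([.530,-.1045,.112],63.5-180)
p,d=grab_frame("scene");cv2.imwrite("pics/scene4.png",p)
cv2.imwrite("pics/s4.png",cv2.resize(p[125:205,150:310],None,fx=5,fy=5,interpolation=cv2.INTER_CUBIC))
E
```

```text
clock 12.75 pos [ 0.5313 -0.1052  0.1523] F [0.8 0.6 1.1] gap 0.0555 j6 -1.42
shift [0.   0.15 4.03] twist [-0.   0.  -0.4]
```

View pics/s4.png

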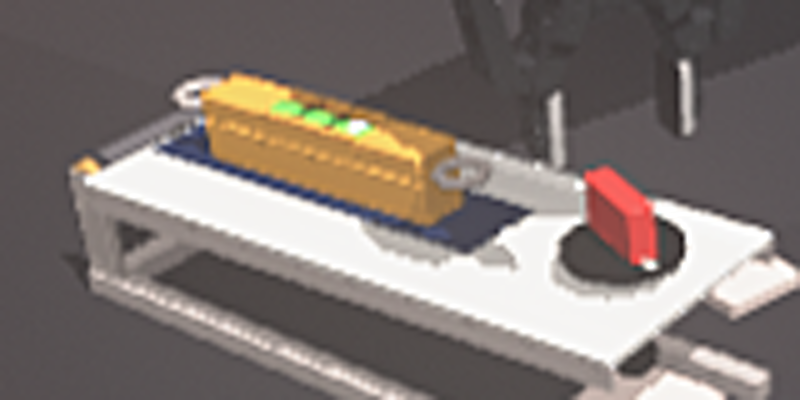

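The scene camera sees the vial unobstructed. The bubble is at crop (358,127), towards the knob end, and the fingers straddle the bar. I'll go down and grip.

Call:
move_arm(
  hand=[0.3, 0.3, 0.3, 0.3, 0.3, 0.3, 0.3, 0.3],
  translation=[
    [0, 0.1, 1],
    [0, 0.1, 2],
    [0, 0.1, 3],
    [0, 0.1, 3.5],
    [0, 0.1, 3.9],
    [0, 0.1, 3.9],
    [0, 0.1, 3.9],
    [0, 0.1, 3.9],
  ],
  twist=[
    [0, 0, 0],
    [0, 0, 0],
    [0, 0, 0],
    [0, 0, 0],
    [0, 0, 0],
    [0, 0, 0],
    [0, 0, 0],
    [0, 0, 0],
  ],
)

```text
clock: 13.6
position: [0.5307, -0.1046, 0.1137]
tool_rot: [-0.524, 0.852, -0.0, 0.0]
wrist_force: [0.1, -0.0, -0.6]
finger_gap: 0.0559
gripper_force: 0.0
```

Call:
move_arm(
  hand=[-1, -1, -1, -1, -1, -1, -1, -1],
  translation=[
    [0, 0, 0],
    [0, 0, 0],
    [0, 0, 0],
    [0, 0, 0],
    [0, 0, 0],
    [0, 0, 0],
    [0, 0, 0],
    [0, 0, 0],
  ],
  twist=[
    [0, 0, 0],
    [0, 0, 0],
    [0, 0, 0],
    [0, 0, 0],
    [0, 0, 0],
    [0, 0, 0],
    [0, 0, 0],
    [0, 0, 0],
  ],
)

```text
clock: 14.4
position: [0.5306, -0.1045, 0.1134]
tool_rot: [-0.524, 0.852, -0.0, 0.0]
wrist_force: [0.9, -0.0, 1.9]
finger_gap: 0.0129
gripper_force: 60.4
```

Call:
move_arm(
  hand=[-1, -1, -1, -1, -1, -1, -1, -1],
  translation=[
    [0, 0, 0.3],
    [0, 0, 0.6],
    [0, 0, 0.9],
    [0, 0, 1.2],
    [0, 0, 1.4],
    [0, 0, 1.4],
    [0, 0, 1.4],
    [0, 0, 1.4],
  ],
  twist=[
    [0, 0, 0],
    [0, 0, 0],
    [0, 0, 0],
    [0, 0, 0],
    [0, 0, 0],
    [0, 0, 0],
    [0, 0, 0],
    [0, 0, 0],
  ],
)

```text
clock: 15.2
position: [0.5306, -0.1028, 0.0996]
tool_rot: [-0.524, 0.851, 0.001, 0.001]
wrist_force: [-0.3, 6.7, 6.2]
finger_gap: 0.0126
gripper_force: 60.8
```

Call:
move_arm(
  hand=[-1, -1, -1, -1, -1, -1, -1, -1],
  translation=[
    [0, 0, 0.1],
    [0, 0, 0.2],
    [0, 0, 0.3],
    [0, 0, 0.3],
    [0, 0, 0.3],
    [0, 0, 0.3],
    [0, 0, 0.3],
    [0, 0, 0.3],
  ],
  twist=[
    [0, 0, 0],
    [0, 0, 0],
    [0, 0, 0],
    [0, 0, 0],
    [0, 0, 0],
    [0, 0, 0],
    [0, 0, 0],
    [0, 0, 0],
  ],
)

```text
clock: 16.0
position: [0.5307, -0.1024, 0.0967]
tool_rot: [-0.525, 0.851, 0.001, 0.001]
wrist_force: [-0.3, 6.1, 5.5]
finger_gap: 0.0126
gripper_force: 60.9
```

Call:
move_arm(
  hand=[-1, -1, -1, -1, -1, -1, -1, -1],
  translation=[
    [0, 0, 0.1],
    [-0.1, 0.05, 0.2],
    [-0.18, 0.1, 0.3],
    [-0.18, 0.1, 0.3],
    [-0.18, 0.1, 0.3],
    [-0.18, 0.1, 0.3],
    [-0.18, 0.1, 0.3],
    [-0.18, 0.1, 0.3],
  ],
  twist=[
    [0, 0, 0],
    [0, 0, 0],
    [0, 0, 0],
    [0, 0, 0],
    [0, 0, 0],
    [0, 0, 0],
    [0, 0, 0],
    [0, 0, 0],
  ],
)

```text
clock: 16.8
position: [0.5307, -0.1021, 0.0941]
tool_rot: [-0.524, 0.852, -0.001, 0.0]
wrist_force: [0.1, 3.2, 6.0]
finger_gap: 0.0126
gripper_force: 60.9
```

Call:
move_arm(
  hand=[-1, -1, -1, -1, -1, -1, -1, -1],
  translation=[
    [0, 0, 0.1],
    [0, 0, 0.2],
    [0, 0, 0.3],
    [0, 0, 0.3],
    [0, 0, 0.3],
    [0, 0, 0.3],
    [0, 0, 0.3],
    [0, 0, 0.3],
  ],
  twist=[
    [0, 0, 0],
    [0, 0, 0],
    [0, 0, 0],
    [0, 0, 0],
    [0, 0, 0],
    [0, 0, 0],
    [0, 0, 0],
    [0, 0, 0],
  ],
)

```text
clock: 17.6
position: [0.5307, -0.1018, 0.0917]
tool_rot: [-0.524, 0.852, -0.0, 0.001]
wrist_force: [-2.0, 4.2, 9.2]
finger_gap: 0.0128
gripper_force: 61.5
```

```bash
cat >> h.py <<'E'
def bubble(save=None):
    "scene view: offset of bubble along level towards the knob (m), from several grabs"
    out=[]
    m=camera_model("scene");R=np.array(m["R"]);t=np.array(m["t"])
    def top(u,v,z=.113):  # ray onto plane z
        r=R.T@np.array([(u-m["cx"])/m["fx"],(v-m["cy"])/m["fy"],1]);o=-R.T@t
        return o+r*(z-o[2])/r[2]
    for i in range(3):
        p,d=grab_frame("scene");h=cv2.cvtColor(p,cv2.COLOR_BGR2HSV)
        g=np.zeros(h.shape[:2],bool);q=(slice(135,165),slice(185,245))
        b=cv2.inRange(h,(40,90,90),(80,255,255))>0;g[q]=b[q]
        v,u=np.nonzero(g);gm=cv2.morphologyEx(g.astype(np.uint8),cv2.MORPH_CLOSE,np.ones((7,7)))
        w=(cv2.inRange(h,(0,0,190),(180,70,255))>0)&(cv2.dilate(gm,np.ones((5,5)))>0)
        wv,wu=np.nonzero(w)
        A=np.array([top(a,c) for a,c in zip(u,v)])
        B=np.array([top(a,c) for a,c in zip(wu,wv)]) if len(wu) else np.full((1,3),np.nan)
        out.append([len(u),len(wu),A[:,1].min(),A[:,1].max(),(A[:,1].min()+A[:,1].max())/2,B[:,1].mean()])
    print(np.round(out,4))
    if save:cv2.imwrite(save,cv2.resize(p[125:205,150:310],None,fx=5,fy=5,interpolation=cv2.INTER_CUBIC))
E
python3 - <<'E'
from h import *
bubble("pics/b1.png")
print(read_state()["wrist_force"])
E
```

```text
[[43.      7.     -0.316  -0.2515 -0.2837 -0.297 ]
 [43.      7.     -0.316  -0.2515 -0.2837 -0.297 ]
 [43.      7.     -0.316  -0.2515 -0.2837 -0.297 ]]
[-1.4160792   3.99680043  8.92331595]
```

Call:
move_arm(
  hand=[-1, -1, -1, -1, -1, -1, -1, -1],
  translation=[
    [0, 0, -0.3],
    [0, 0, -0.7],
    [0, 0, -1.1],
    [0.05, -0.02, -1.5],
    [0.1, -0.05, -1.8],
    [0.1, -0.05, -1.8],
    [0.1, -0.05, -1.8],
    [0.1, -0.05, -1.8],
  ],
  twist=[
    [0, 0, 0],
    [0, 0, 0],
    [0, 0, 0],
    [0, 0, 0],
    [0, 0, 0],
    [0, 0, 0],
    [0, 0, 0],
    [0, 0, 0],
  ],
)

```text
clock: 18.55
position: [0.5306, -0.1033, 0.1079]
tool_rot: [-0.524, 0.852, 0.0, 0.001]
wrist_force: [4.0, 0.7, 0.7]
finger_gap: 0.0125
gripper_force: 60.2
```

Call:
move_arm(
  hand=[-1, -1, -1, -1, -1, -1, -1, -1],
  translation=[
    [0, 0, 0],
    [0, 0, 0],
    [0, 0, 0],
    [0, 0, 0],
    [0, 0, 0],
    [0, 0, 0],
    [0, 0, 0],
    [0, 0, 0],
  ],
  twist=[
    [0, 0, 7],
    [0, 0, 14],
    [0, 0, 21],
    [0, 0, 28],
    [0, 0, 35],
    [0, 0, 42],
    [0, 0, 49],
    [0, 0, 54],
  ],
)

```text
clock: 19.35
position: [0.5308, -0.1036, 0.108]
tool_rot: [-0.078, 0.997, 0.0, 0.001]
wrist_force: [5.0, -0.5, -0.6]
finger_gap: 0.0125
gripper_force: 60.3
```

Call:
move_arm(
  hand=[-1, -1, -1, -1, -1, -1, -1, -1],
  translation=[
    [0, 0, 0.2],
    [0, 0, 0.4],
    [0, 0.05, 0.6],
    [0, 0.1, 0.75],
    [0, 0.1, 0.85],
    [0, 0.1, 0.9],
    [0, 0.1, 0.95],
    [0, 0.1, 1.0],
  ],
  twist=[
    [0, 0, 0],
    [0, 0, 0],
    [0, 0, 0],
    [0, 0, 0],
    [0, 0, 0],
    [0, 0, 0],
    [0, 0, 0],
    [0, 0, 0],
  ],
)

```text
clock: 20.15
position: [0.5309, -0.1027, 0.0993]
tool_rot: [-0.08, 0.997, -0.001, 0.001]
wrist_force: [3.2, 2.4, 7.0]
finger_gap: 0.0124
gripper_force: 61.0
```

Call:
move_arm(
  hand=[-1, -1, -1, -1, -1, -1, -1, -1],
  translation=[
    [0, 0, 0.05],
    [0, 0, 0.1],
    [0, 0, 0.15],
    [0, 0, 0.15],
    [0, 0, 0.15],
    [0, 0, 0.15],
    [0, 0, 0.15],
    [0, 0, 0.15],
  ],
  twist=[
    [0, 0, 0],
    [0, 0, 0],
    [0, 0, 0],
    [0, 0, 0],
    [0, 0, 0],
    [0, 0, 0],
    [0, 0, 0],
    [0, 0, 0],
  ],
)

```text
clock: 20.95
position: [0.5309, -0.1027, 0.0991]
tool_rot: [-0.081, 0.997, -0.001, 0.001]
wrist_force: [1.6, 2.4, 10.8]
finger_gap: 0.0126
gripper_force: 61.5
```

Call:
move_arm(
  hand=[-1, -1, -1, -1, -1, -1, -1, -1],
  translation=[
    [0, 0, 0.05],
    [0, 0, 0.1],
    [0, 0, 0.1],
    [0, 0, 0.1],
    [0, 0, 0.1],
    [0, 0, 0.1],
    [0, 0, 0.1],
    [0, 0, 0.1],
  ],
  twist=[
    [0, 0, 0],
    [0, 0, 0],
    [0, 0, 0],
    [0, 0, 0],
    [0, 0, 0],
    [0, 0, 0],
    [0, 0, 0],
    [0, 0, 0],
  ],
)

```text
clock: 21.75
position: [0.5309, -0.1027, 0.0989]
tool_rot: [-0.081, 0.997, -0.001, 0.001]
wrist_force: [1.0, 3.4, 12.4]
finger_gap: 0.013
gripper_force: 62.0
```

```bash
python3 - <<'E'
from h import *
bubble("pics/b2.png")
print(read_state()["wrist_force"])
E
```

```text
[[39.      9.     -0.3199 -0.2585 -0.2892 -0.2895]
 [39.      9.     -0.3199 -0.2585 -0.2892 -0.2895]
 [39.      9.     -0.3199 -0.2585 -0.2892 -0.2895]]
[ 0.25765038  2.6557296  12.69587095]
```

View pics/b2.png

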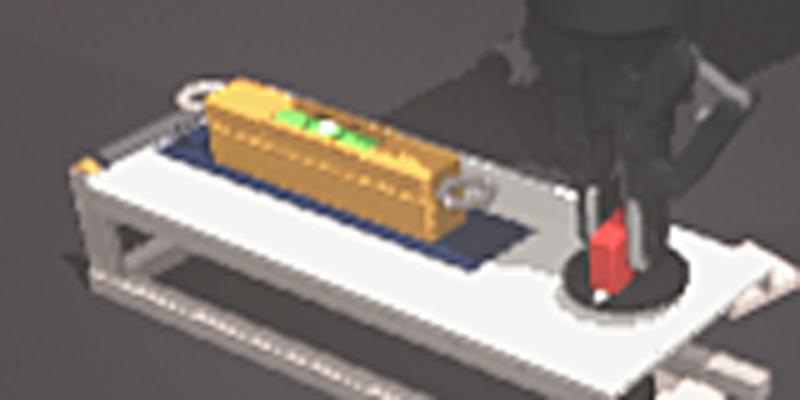

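The bubble is at crop (330,128) and the vial runs from 275 to 378, so it is centred. I'll let it settle under a slightly firmer press and check again.

Call:
move_arm(
  hand=[-1, -1, -1, -1, -1, -1, -1, -1],
  translation=[
    [0, 0, 0.05],
    [0, 0, 0.05],
    [0, 0, 0.05],
    [0, 0, 0.05],
    [0, 0, 0.05],
    [0, 0, 0.05],
    [0, 0, 0.05],
    [0, 0, 0.05],
  ],
  twist=[
    [0, 0, 0],
    [0, 0, 0],
    [0, 0, 0],
    [0, 0, 0],
    [0, 0, 0],
    [0, 0, 0],
    [0, 0, 0],
    [0, 0, 0],
  ],
)

```text
clock: 22.7
position: [0.5309, -0.1027, 0.0989]
tool_rot: [-0.081, 0.997, -0.001, 0.002]
wrist_force: [0.6, 3.5, 14.9]
finger_gap: 0.0127
gripper_force: 62.2
```

Call:
move_arm(
  hand=[-1, -1, -1, -1, -1, -1, -1, -1],
  translation=[
    [0, 0, 0],
    [0, 0, 0],
    [0, 0, 0],
    [0, 0, 0],
    [0, 0, 0],
    [0, 0, 0],
    [0, 0, 0],
    [0, 0, 0],
  ],
  twist=[
    [0, 0, 0],
    [0, 0, 0],
    [0, 0, 0],
    [0, 0, 0],
    [0, 0, 0],
    [0, 0, 0],
    [0, 0, 0],
    [0, 0, 0],
  ],
)

```text
clock: 23.5
position: [0.5309, -0.1027, 0.0989]
tool_rot: [-0.081, 0.997, -0.001, 0.002]
wrist_force: [0.6, 3.6, 14.4]
finger_gap: 0.0126
gripper_force: 62.2
```

Call:
move_arm(
  hand=[-1, -1, -1, -1, -1, -1, -1, -1],
  translation=[
    [0, 0, 0],
    [0, 0, 0],
    [0, 0, 0],
    [0, 0, 0],
    [0, 0, 0],
    [0, 0, 0],
    [0, 0, 0],
    [0, 0, 0],
  ],
  twist=[
    [0, 0, 0],
    [0, 0, 0],
    [0, 0, 0],
    [0, 0, 0],
    [0, 0, 0],
    [0, 0, 0],
    [0, 0, 0],
    [0, 0, 0],
  ],
)

```text
clock: 24.3
position: [0.5309, -0.1026, 0.0989]
tool_rot: [-0.081, 0.997, -0.001, 0.002]
wrist_force: [0.5, 2.4, 15.1]
finger_gap: 0.0129
gripper_force: 62.2
```

```bash
python3 - <<'E'
from h import *
bubble("pics/b3.png")
print(read_state()["wrist_force"],read_state()["clock"])
E
```

```text
[[39.      9.     -0.3199 -0.2585 -0.2892 -0.2895]
 [39.      9.     -0.3199 -0.2585 -0.2892 -0.2895]
 [39.      9.     -0.3199 -0.2585 -0.2892 -0.2895]]
[-0.05898076  3.38498495 14.83501193] 24.45
```

View pics/b3.png

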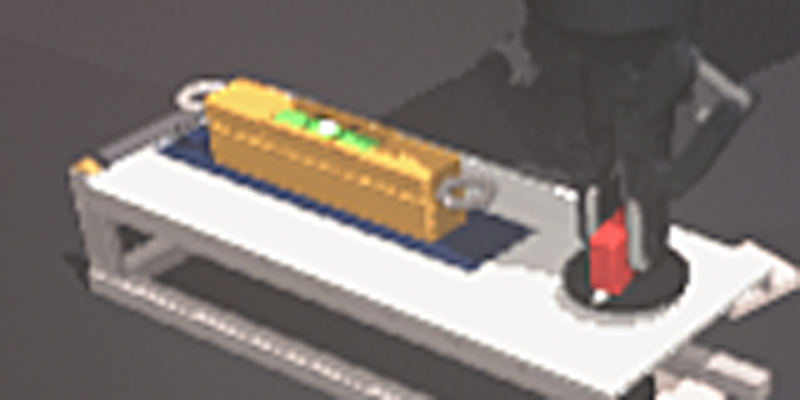

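The picture is steady, with the bubble at crop (330,128) in the middle of the vial and about 15 N pressing on the knob. I'm handing it in.

```bash
python3 -c "
from workcell import *
print(finish_job())"
```

```text
the job is handed in; nothing more can be done
None
```

I handed the job in at 24.5 s: the level lies vial up along the blue strip, and the arm still holds the red knob, pressing it with about 15 N, with the bubble within about 1 mm of the middle of the vial; nothing went near the tumbler or spoon.

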